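# Find the tin with the steel weights by feel

### The job

One of the three identical closed tins on the board holds the small steel weights, and you can only tell which by feel: starting with the left one (the robot's left) and going on to the middle and the right one, heft each tin for a moment a few centimetres clear of the board, only one off the board at a time. Then finish while holding the heaviest up in the gripper, upright and still, with its underside at least 10 cm above the board, and the other two standing on the board; do not tip over any tin, and leave everything else where it is.

Things in the scene. Friction and masses are not known exactly. Their poses are not given: they have to be found in the camera images.
- tin_left_center (a point): closed round aluminium tin with a lid, the left of three identical ones in a row on the board as the robot sees them (largest y): 56 mm in diameter (lid 57 mm), 80 mm high, standing upright. Point: its centre, half-way up (40 mm above its underside); z up along its axis. Weight can only be felt: one of the three tins, at random, weighs 0.46 to 0.63 kg, the other two 0.16 to 0.28 kg each (all the rest looks the same); a close-fitting insert inside may shift by 2 mm
- tin_middle_center (a point): closed round aluminium tin with a lid, the middle of three identical ones in a row on the board as the robot sees them (between the others): 56 mm in diameter (lid 57 mm), 80 mm high, standing upright. Point: its centre, half-way up (40 mm above its underside); z up along its axis. Weight can only be felt: one of the three tins, at random, weighs 0.46 to 0.63 kg, the other two 0.16 to 0.28 kg each (all the rest looks the same); a close-fitting insert inside may shift by 2 mm
- tin_right_center (a point): closed round aluminium tin with a lid, the right of three identical ones in a row on the board as the robot sees them (smallest y): 56 mm in diameter (lid 57 mm), 80 mm high, standing upright. Point: its centre, half-way up (40 mm above its underside); z up along its axis. Weight can only be felt: one of the three tins, at random, weighs 0.46 to 0.63 kg, the other two 0.16 to 0.28 kg each (all the rest looks the same); a close-fitting insert inside may shift by 2 mm
- board: fixed pale plywood riser board, 280 mm (its x) by 460 mm (its y), 18 mm thick, lying flat on the table; origin: centre of its underside; the tins stand on its top, 18 mm above the table, in a row along its y some 110 to 150 mm apart, in the half nearer to the robot
- jar: bystander: glass jar with closed steel lid, 60 mm in diameter, 95 mm high, on the far half of the board; origin: centre of its underside
- ball_center (a point): bystander: green massage ball, 66 mm in diameter, lying in a low wooden ring at the board's far right; point: its centre
- carabiner: bystander: aluminium carabiner, 88 by 54 mm, 10 mm high, lying flat on the board's near half between or in front of the left and middle tins; origin: centre of its underside
- kettlebell_a: bystander: blue vinyl kettlebell, 130 mm in diameter, 176 mm high, on the table left of the board; origin: centre of its underside
- kettlebell_b: bystander: a second such kettlebell, left of the board, nearer to the robot
- handle_a: bystander: push-up handle, 190 by 90 mm, 110 mm high, in the open tray to the right; origin: centre of its underside
- handle_b: bystander: the second push-up handle in that tray
Mind the look-alikes: they are no part of the job. Leave any yellow look-alike of the part that bears tin_right_center alone. Leave any purple or red look-alike of the part that bears tin_left_center alone.

How it is judged (in metres and radians):
On the way, in this order (a step that is already met when the one before it is completed fails the run):
1. the left tin is lifted in the fingers, its underside 20 mm or more above the board, for 0.3 s, while the other two stand on the board (height (world z) of tin_left_center above 0.078 m and contact force between the fingers and tin_left above 1 N and height (world z) of each of tin_middle_center, tin_right_center below 0.064 m and angle between each of tin_middle_center, tin_right_center's own z axis and vertical below 0.15 rad), for 0.3 s.
2. the middle tin is lifted in the fingers, its underside 20 mm or more above the board, for 0.3 s, while the other two stand on the board (height (world z) of tin_middle_center above 0.078 m and contact force between the fingers and tin_middle above 1 N and height (world z) of each of tin_left_center, tin_right_center below 0.064 m and angle between each of tin_left_center, tin_right_center's own z axis and vertical below 0.15 rad), for 0.3 s.
3. the right tin is lifted in the fingers, its underside 20 mm or more above the board, for 0.3 s, while the other two stand on the board (height (world z) of tin_right_center above 0.078 m and contact force between the fingers and tin_right above 1 N and height (world z) of each of tin_left_center, tin_middle_center below 0.064 m and angle between each of tin_left_center, tin_middle_center's own z axis and vertical below 0.15 rad), for 0.3 s.
At the end, for the whole second after the job is handed in: The heaviest tin is held in the fingers, underside 95 mm or more above the board, within 20 degrees of upright, still, touching nothing else outside; the other two stand upright on the board, untouched, each pressing on it with 0.5 to 3.6 N (so neither is the heavy one) (((height (world z) of tin_left_center above 0.153 m and angle between tin_left_center's own z axis and vertical below 0.35 rad and contact force between the fingers and tin_left above 1 N and linear speed of tin_left below 0.05 m/s and contact force between tin_left and board below 0.1 N and contact force between tin_left and kettlebell_a below 0.1 N and contact force between tin_left and kettlebell_b below 0.1 N and contact force between tin_left and jar below 0.1 N and height (world z) of each of tin_middle_center, tin_right_center below 0.064 m and angle between each of tin_middle_center, tin_right_center's own z axis and vertical below 0.15 rad and contact force between tin_middle and board between 0.5 and 3.6 N and contact force between each of the arm, the fingers and tin_middle below 0.1 N and linear speed of each of tin_middle, tin_right below 0.03 m/s and contact force between each of tin_middle, tin_right and tin_left below 0.1 N and contact force between tin_right and board between 0.5 and 3.6 N and contact force between each of the arm, the fingers and tin_right below 0.1 N) or (height (world z) of tin_middle_center above 0.153 m and angle between tin_middle_center's own z axis and vertical below 0.35 rad and contact force between the fingers and tin_middle above 1 N and linear speed of tin_middle below 0.05 m/s and contact force between tin_middle and board below 0.1 N and contact force between tin_middle and kettlebell_a below 0.1 N and contact force between tin_middle and kettlebell_b below 0.1 N and contact force between tin_middle and jar below 0.1 N and height (world z) of each of tin_left_center, tin_right_center below 0.064 m and angle between each of tin_left_center, tin_right_center's own z axis and vertical below 0.15 rad and contact force between tin_left and board between 0.5 and 3.6 N and contact force between each of the arm, the fingers and tin_left below 0.1 N and linear speed of each of tin_left, tin_right below 0.03 m/s and contact force between each of tin_left, tin_right and tin_middle below 0.1 N and contact force between tin_right and board between 0.5 and 3.6 N and contact force between each of the arm, the fingers and tin_right below 0.1 N) or (height (world z) of tin_right_center above 0.153 m and angle between tin_right_center's own z axis and vertical below 0.35 rad and contact force between the fingers and tin_right above 1 N and linear speed of tin_right below 0.05 m/s and contact force between tin_right and board below 0.1 N and contact force between tin_right and kettlebell_a below 0.1 N and contact force between tin_right and kettlebell_b below 0.1 N and contact force between tin_right and jar below 0.1 N and height (world z) of each of tin_left_center, tin_middle_center below 0.064 m and angle between each of tin_left_center, tin_middle_center's own z axis and vertical below 0.15 rad and contact force between tin_left and board between 0.5 and 3.6 N and contact force between each of the arm, the fingers and tin_left below 0.1 N and linear speed of each of tin_left, tin_middle below 0.03 m/s and contact force between each of tin_left, tin_middle and tin_right below 0.1 N and contact force between tin_middle and board between 0.5 and 3.6 N and contact force between each of the arm, the fingers and tin_middle below 0.1 N))); the arm keeps its last pose, push and grip.
It fails at once if the jar, the ball, the carabiner, a kettlebell or a push-up handle is shifted by more than 25 mm (distance of any of jar, ball_center, carabiner, kettlebell_a, kettlebell_b, handle_a, handle_b from where it was at the start of the episode above 0.025 m).
It fails at once if a tin is tipped by more than 45 degrees (angle between any of tin_left_center, tin_middle_center, tin_right_center's own z axis and vertical above 0.785 rad).
It also fails if it takes over 64 s, if anything falls off the work surface, if the arm or the gripper's body presses on something with over 40 N, if the wrist force passes 120 N, or if a joint passes its speed limit or range.

### The arm

A 6-joint arm with a two-finger parallel gripper is mounted at the origin on the work surface. World frame = base frame: x ahead of the robot, y to its left, z up, the work surface at z = 0. Lengths are in mm, angles in rad, forces in N, time in s.
With the tool pointing down it reaches from about 300 to 775 mm from the base axis. Payload 14.6 kg.
Tool frame: the origin (TCP) lies on the centre line of the jaws, within the pads' length; the fingertips stand 8 mm ahead of it and the grasp point (between the pads) lies 11 mm behind it; z points along the fingers, y is the direction in which the jaws open and shut (so a half turn about z gives the same grasp; the last joint's range is limited). The gripper opens to 94 mm and grips with 3 to 60 N. Pads are 16 mm wide; open, the fingers measure 119 mm over their backs; the gripper's body (75 mm by 177 mm) begins 78 mm behind the grasp point.
Start: joints at [-1.413, 0.3, 1.521, -0, 1.321, -0.067], TCP at [122.595, -536.153, 213.446] pointing down, gripper open.
Joint ranges: [-3.03, 3.03], [-0.79, 2.21], [0.23, 2.52], [-1.04, 4.18], [0, 3.07], [-2.55, 2.55]. Speed limits (rad/s): [2.22, 2.22, 2.57, 3.14, 3.14, 3.14].

### API

Orientations are given as [roll, pitch, yaw] about the fixed x, y, z axes, in that order (R = Rz(yaw) Ry(pitch) Rx(roll)).
In Python, from cell import read_state, cams, manip gives the robot as it stands.
- The arm moves only by the shell command python3 -m handwheel 'ROWS' [OPENING] [FORCE]. ROWS is JSON, a list of rows, each a list of 4 numbers: the shift along the tool's x, y, z in m, then the turn about the tool's z in degrees. In form: [[dx, dy, dz, turn], ...]. A call has 1 to 5 rows; each row is the pose to reach, as a shift and turn from the pose measured when the call began, along the tool's axes at that moment; what a row does not reach only later rows make up. A row lasts 1/8 s, in which the tool goes at most 62.5 mm and 10.7 degrees, less where a joint would pass 70% of its speed; a pose out of reach is approached as far as the arm can. A call with a gripper value outside its range is refused whole. OPENING is the closure, from 0 (fully open) to 1 (shut), set as the call begins (- or left out, the last holds). The fingers move at their own pace and stop on an object; FORCE is the grip in N (left out, the last holds). Time passes only in rows, so rows that repeat a pose let the fingers close. It gives the time, the measured TCP pose, the force and the opening at its end, in the units of the state.
- read_state(): the state, without advancing time (a new reading comes with each control period).
- cams.camera(name): name is "scene" or "side" or "wrist"; returns the picture (384x512x3 uint8, red, green, blue); there is no depth.
- cams.get_calibration(name): a dict with "vertical_fov" (degrees; the focal length in pixels is half the picture's height over the tangent of half this angle, whatever the lens; pixels are square), "cx", "cy" (the principal point, pixels), "R" (3x3) and "t" (3): a world point X has camera coordinates R X + t. Camera axes: x right, y down, z forward; pixel columns grow to the right and rows downward; lengths in mm; the calibration is good to about 2 mm. A picture is of the moment at which its call begins: read the wrist's pose just before it. get_calibration takes no time and is no camera call; for the wrist camera it gives the pose at the moment of the call.
- manip.sign_off(): hands the job in, once; it reports no verdict.
The state is a dict: "clock": time; "joints": joint angles; "qd": joint speeds; "effort": joint torques, N m; "eef_pos": TCP position; "eef_rot": TCP orientation; "wrist_force": force on the tool from outside, world axes, zero at the start; "moment": the same for the moment, N m; "finger_gap": finger opening in mm.
Only numpy, scipy, OpenCV 4.12 (cv2) and the standard library are available. Lean on these libraries where they do the work, as an engineer would, in place of code of your own. Each camera call takes 0.05 s, during which the arm holds its last target. There are 200 camera calls.

## Working session

There is one attempt and no reset: what is moved stays moved. The work goes in short steps, Python scripts to look and compute and a shell command to move; the robot and the scene stay as the last step left them, time stands still between calls to the robot, and variables do not carry over. Pictures are saved under pics/ and viewed, about 8 in all and at most 12, crops included, and the job is handed in when it is done.

```bash
mkdir -p pics; ls; python3 - <<'E'
from cell import read_state,cams
import cv2,numpy as np
s=read_state();print(s)
for n in ("scene","side"):
    c=cams.get_calibration(n);print(n,c)
    cv2.imwrite(f"pics/{n}0.png",cv2.cvtColor(cams.camera(n),cv2.COLOR_RGB2BGR))
E
```

```text
pics
{'clock': 0.0, 'joints': array([-1.41260833e+00,  3.00460733e-01,  1.52160841e+00,  9.89209931e-06,
        1.32068890e+00, -6.65896635e-02]), 'qd': array([-0.00211368,  0.00018316, -0.00041374,  0.00128564,  0.00070931,
        0.002445  ]), 'effort': array([ 2.17707951e-03, -5.31812382e+01, -3.52734160e+01,  7.09411385e-02,
        2.44986912e-02, -9.14243333e-05]), 'eef_pos': array([ 122.55306565, -535.90351738,  212.88044934]), 'eef_rot': array([-3.14043048e+00, -8.71060945e-05,  2.24775159e-01]), 'wrist_force': array([-0.14019431,  0.39879625,  0.55801178]), 'moment': array([0.01361036, 0.00211664, 0.05875954]), 'finger_gap': 94.03873570555393}
scene {'vertical_fov': 44.65090045636968, 'cx': 256.1429120370272, 'cy': 198.23959609748664, 'R': array([[ 0.54496041,  0.8384508 , -0.00429125],
       [ 0.72789395, -0.47563062, -0.49390881],
       [-0.41615929,  0.26603717, -0.86950312]]), 't': array([-248.74000414, -379.66629882, 1981.84777013])}
side {'vertical_fov': 43.610504527688164, 'cx': 264.1060354775083, 'cy': 185.55663239620822, 'R': array([[-0.99416769, -0.1075207 ,  0.00836055],
       [-0.06494526,  0.53500367, -0.8423498 ],
       [ 0.08609711, -0.83797994, -0.53886632]]), 't': array([ 507.67528663,  114.13420354, 1373.96703112])}
```

View pics/scene0.png

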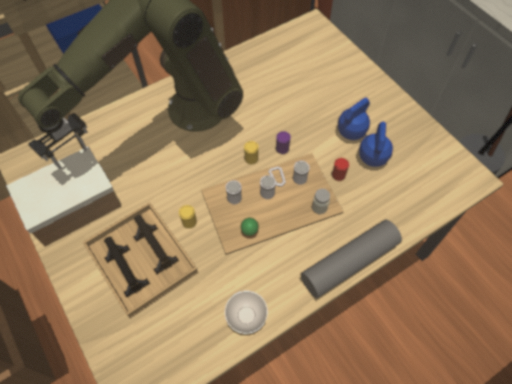

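View pics/side0.png

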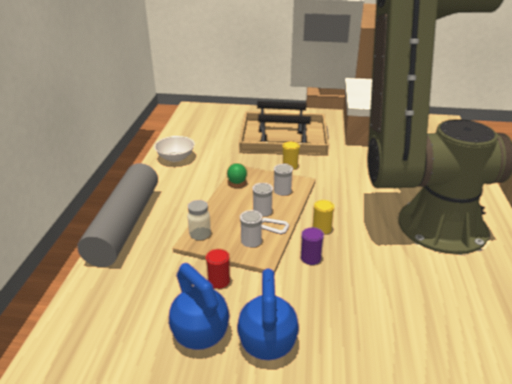

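Scene view: the grey tins are at about (302,172), (268,186) and (234,190). Side view: (251,228), (262,198) and (283,178). The look-alikes are two yellow tins at scene (251,152) and (188,215), purple (283,141), red (341,168), and the glass jar (321,200). I choose the three grey tins on the board's near half. Next I measure them and check the choice in a crop.

```bash
cat > h.py <<'E'
import cv2,numpy as np
from cell import read_state,cams
def ray(c,u,v,h=384):
    f=h/2/np.tan(np.radians(c["vertical_fov"])/2)
    d=c["R"].T@np.array([(u-c["cx"])/f,(v-c["cy"])/f,1]);return -c["R"].T@c["t"],d
def plane(c,u,v,z):
    o,d=ray(c,u,v);return o+d*(z-o[2])/d[2]
def proj(c,X):
    f=192/np.tan(np.radians(c["vertical_fov"])/2);p=c["R"]@np.array(X)+c["t"]
    return np.array([c["cx"]+f*p[0]/p[2],c["cy"]+f*p[1]/p[2]])
def tri(rs):
    A=0;b=0
    for o,d in rs:
        d=d/np.linalg.norm(d);P=np.eye(3)-np.outer(d,d);A=A+P;b=b+P@o
    return np.linalg.solve(A,b)
E
python3 - <<'E'
from h import *
seeds={"scene":[(302,172),(268,186),(234,190)],"side":[(251,230),(262,199),(283,179)]}
R={};out=[]
for n in seeds:
    im=cv2.imread(f"pics/{n}0.png");c=cams.get_calibration(n)
    hsv=cv2.cvtColor(im,cv2.COLOR_BGR2HSV)
    m=(hsv[...,1]<70).astype(np.uint8)*255
    m=cv2.morphologyEx(m,cv2.MORPH_OPEN,cv2.getStructuringElement(cv2.MORPH_ELLIPSE,(7,7)))
    k,l,st,ce=cv2.connectedComponentsWithStats(m)
    R[n]=[]
    vis=im.copy();vis[m>0]=vis[m>0]//2+np.array([0,0,127],np.uint8)
    for s in seeds[n]:
        i=l[s[1],s[0]];print(n,s,st[i],ce[i]);
        bb=st[i];u=bb[0]+bb[2]/2-.5;v=bb[1]+bb[3]/2-.5
        R[n].append(ray(c,*ce[i]));print(plane(c,*ce[i],58).round(0))
    x,y=seeds[n][1];w=[im[y-55:y+55,x-70:x+70],vis[y-55:y+55,x-70:x+70]]
    out.append(np.vstack([cv2.resize(a,None,fx=2.7,fy=2.7,interpolation=cv2.INTER_CUBIC) for a in w]))
for a,b in zip(*R.values()):print("tri",tri([a,b]).round(1))
cv2.imwrite("pics/crop.png",np.hstack(out)[:600])
E
```

```text
scene (302, 172) [293 160  17  24 307] [300.53745928 171.59934853]
[525. 155.  58.]
scene (268, 186) [260 174  18  25 327] [267.71865443 185.95107034]
[510.  17.  58.]
scene (234, 190) [226 180  16  24 310] [233.44516129 191.3       ]
[ 460. -101.   58.]
side (251, 230) [ 240  183   33   64 1274] [255.98744113 215.02040816]
[524.  92.  58.]
side (262, 199) [ 240  183   33   64 1274] [255.98744113 215.02040816]
[524.  92.  58.]
side (283, 179) [274 164  19  31 510] [282.31764706 178.90784314]
[ 466. -103.   58.]
tri [527.7 139.5  87.3]
tri [513.2  32.5  25.1]
tri [ 463.9 -101.4   60.6]
```

View pics/crop.png

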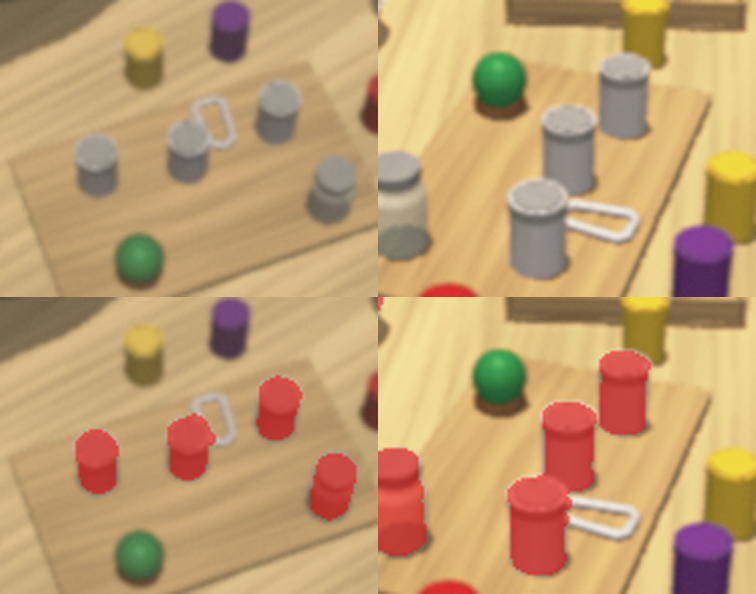

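The crop confirms three grey tins on the board, with the carabiner between left and middle and the jar at the far side. Approximate positions are left (525,155), middle (511,17) and right (464,-101), where the triangulated z of 60.6 fits the expected 58. I'll move above them for a wrist look.

```bash
python3 -m handwheel '[[0.03,-0.03,-0.04,0],[0.06,-0.06,-0.08,0],[0.095,-0.095,-0.117,0],[0.13,-0.13,-0.117,0],[0.165,-0.165,-0.117,0]]' 0 30
python3 -m handwheel '[[0.035,-0.035,0,0],[0.07,-0.07,0,0],[0.105,-0.105,0,0],[0.14,-0.14,0,0],[0.175,-0.175,0,0]]'
python3 -m handwheel '[[0.035,-0.035,0,0],[0.07,-0.07,0,0],[0.1,-0.1,0,0],[0.12,-0.12,0,0],[0.13,-0.13,0,0]]'
```

```text
clock: 0.72
eef_pos: [247.2, -337.0, 330.3]
eef_rot: [-3.141, -0.0, 0.224]
wrist_force: [0.1, -0.4, 0.2]
finger_gap: 93.6
clock: 1.35
eef_pos: [379.3, -125.9, 330.3]
eef_rot: [-3.141, -0.0, 0.224]
wrist_force: [-0.2, -1.2, 0.6]
finger_gap: 94.1
clock: 1.98
eef_pos: [477.5, 30.8, 330.0]
eef_rot: [-3.141, 0.001, 0.226]
wrist_force: [-0.1, -0.0, 0.5]
finger_gap: 94.1
```

```bash
python3 -m handwheel '[[0,0,0,-10],[0,0,0,-20],[0,0,0,-30],[0,0,0,-40],[0,0,0,-50]]'
python3 -m handwheel '[[0,0,0,-8],[0,0,0,-14],[0,0,0,-14]]'
python3 - <<'E'
from h import *
c=cams.get_calibration("wrist");im=cams.camera("wrist");s=read_state();print(s["clock"],s["eef_pos"],s["eef_rot"],s["joints"],s["wrist_force"])
cv2.imwrite("pics/w1.png",cv2.cvtColor(im,cv2.COLOR_RGB2BGR))
np.savez("pics/w1.npz",**c)
for p in [(525,155,98),(511,17,98),(464,-101,98)]:print(proj(c,p))
sc=cams.get_calibration("scene")
print("carab",plane(sc,277,176,23),"kettle",plane(sc,376,152,70),plane(sc,353,124,70),"jar",plane(sc,321,200,66))
E
```

```text
clock: 2.6
eef_pos: [477.3, 30.3, 330.0]
eef_rot: [-3.14, -0.0, 1.103]
wrist_force: [-0.9, 0.7, 0.4]
finger_gap: 93.8
clock: 2.98
eef_pos: [477.1, 29.8, 330.0]
eef_rot: [-3.14, -0.0, 1.346]
wrist_force: [-0.8, 0.1, -0.2]
finger_gap: 93.8
3.025 [477.14940373  29.86547    329.97196254] [-3.14036023e+00 -2.92219816e-04  1.34489737e+00] [-1.44207513e-02  7.21678174e-02  1.52276713e+00  5.44546179e-04
  1.54780134e+00  2.11465195e-01] [ 0.46959784 -0.26268359 -0.27503078]
[266.76389332  73.84605712]
[276.62833821 170.15511547]
[263.10009277 244.39770855]
carab [474.83449985  83.20264183  23.        ] kettle [615.63316865 441.81782425  70.        ] [462.08024267 453.61558611  70.        ] jar [667.67941021 141.69378883  66.        ]
```

View pics/w1.png

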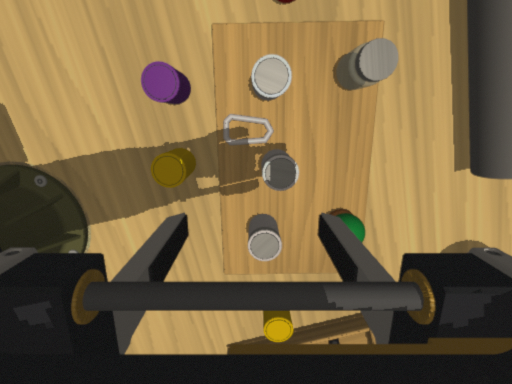

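The wrist view shows the lids at about left (271,76), middle (281,172) and right (265,245), with the carabiner at (247,130) between left and middle. Now I refine these on the lid plane, z=98.

```bash
python3 - <<'E'
from h import *
c=dict(np.load("pics/w1.npz"));g=cv2.imread("pics/w1.png",0)
f=192/np.tan(np.radians(c["vertical_fov"])/2)
for n,(x,y) in zip("LMR",[(271,76),(281,172),(265,245)]):
    r=40;sub=cv2.resize(g[y-r:y+r,x-r:x+r],None,fx=4,fy=4,interpolation=cv2.INTER_CUBIC)
    h=cv2.HoughCircles(sub,cv2.HOUGH_GRADIENT,1,200,param1=80,param2=15,minRadius=56,maxRadius=96)[0,0]/4
    u,v=x-r+h[0],y-r+h[1]
    X=plane(c,u,v,98);print(n,u,v,h[2],X.round(1),"diam",2*h[2]*(c["R"]@X+c["t"])[2]/f,"eye",plane(c,x,y,98).round(1))
E
```

```text
L 269.875 75.625 19.05 [528.8 151.8  98. ] diam 53.63202833558275 eye [530.2 150.9  98. ]
M 280.375 172.875 17.975 [515.8  11.5  98. ] diam 55.49251193708961 eye [517.   12.7  98. ]
R 265.625 245.125 15.675 [ 467.8 -103.2   98. ] diam 52.143114050960335 eye [ 466.8 -102.8   98. ]
```

```bash
python3 -m handwheel '[[0.03,0.005,0.03,0],[0.065,0.012,0.06,0],[0.1,0.018,0.1,0],[0.131,0.023,0.14,0],[0.131,0.023,0.16,0]]' 0 30
python3 -m handwheel '[[0,0,0,0],[0,0,0,0]]'
```

```text
clock: 3.65
eef_pos: [528.2, 153.7, 167.4]
eef_rot: [-3.138, 0.001, 1.344]
wrist_force: [0.8, 0.1, -0.7]
finger_gap: 94.0
clock: 3.9
eef_pos: [528.5, 153.5, 168.3]
eef_rot: [-3.138, 0.001, 1.342]
wrist_force: [0.7, 0.1, -0.2]
finger_gap: 93.8
```

```bash
python3 -m handwheel '[[-0.001,0,0.03,0],[-0.001,0,0.06,0],[-0.001,0,0.09,0],[-0.001,0,0.11,0],[-0.001,0,0.118,0]]'
python3 -m handwheel '[[0,0,0,0],[0,0,0,0],[0,0,0,0],[0,0,0,0]]' 1 30
python3 -m handwheel '[[0,0,0,0],[0,0,0,0],[0,0,0,0],[0,0,0,0]]'
```

```text
clock: 4.53
eef_pos: [528.2, 152.2, 50.5]
eef_rot: [-3.139, 0.0, 1.341]
wrist_force: [0.1, 0.2, 0.7]
finger_gap: 94.0
clock: 5.03
eef_pos: [528.7, 152.3, 51.1]
eef_rot: [-3.14, -0.0, 1.341]
wrist_force: [1.2, -0.9, 0.7]
finger_gap: 57.4
clock: 5.52
eef_pos: [528.6, 152.3, 51.1]
eef_rot: [-3.14, -0.0, 1.341]
wrist_force: [-1.8, -0.7, 0.5]
finger_gap: 56.6
```

Gripped at 56 mm. I lift 40 mm, hold it still and average the force.

```bash
cat > feel.py <<'E'
import numpy as np
from cell import read_state,cams
F=[]
for i in range(10):
    F.append(read_state()); cams.camera("scene")
a=np.array([f["wrist_force"] for f in F]);e=np.array([f["effort"] for f in F])
print("F",a.mean(0).round(2),a.std(0).round(2),"kg",(-a[:,2].mean()/9.81).round(3),"eff",e.mean(0).round(2),F[-1]["eef_pos"].round(1),F[-1]["finger_gap"].round(1),F[-1]["clock"])
E
python3 feel.py
python3 -m handwheel '[[0,0,-0.01,0],[0,0,-0.02,0],[0,0,-0.03,0],[0,0,-0.04,0],[0,0,-0.04,0]]'
python3 -m handwheel '[[0,0,0,0],[0,0,0,0],[0,0,0,0],[0,0,0,0],[0,0,0,0]]'
python3 feel.py
```

```text
clock: 6.65
eef_pos: [529.1, 152.4, 92.1]
eef_rot: [-3.141, -0.001, 1.341]
wrist_force: [0.2, 0.7, -2.4]
finger_gap: 56.7
clock: 7.28
eef_pos: [529.1, 152.4, 92.0]
eef_rot: [-3.141, -0.001, 1.341]
wrist_force: [0.5, -0.6, -1.1]
finger_gap: 56.4Traceback (most recent call last):
  File "feel.py", line 7, in <module>
    print("F",a.mean(0).round(2),a.std(0).round(2),"kg",(-a[:,2].mean()/9.81).round(3),"eff",e.mean(0).round(2),F[-1]["eef_pos"].round(1),F[-1]["finger_gap"].round(1),F[-1]["clock"])
                                                                                                                                          ^^^^^^^^^^^^^^^^^^^^^^^^^
AttributeError: 'float' object has no attribute 'round'
Traceback (most recent call last):
  File "feel.py", line 7, in <module>
    print("F",a.mean(0).round(2),a.std(0).round(2),"kg",(-a[:,2].mean()/9.81).round(3),"eff",e.mean(0).round(2),F[-1]["eef_pos"].round(1),F[-1]["finger_gap"].round(1),F[-1]["clock"])
                                                                                                                                          ^^^^^^^^^^^^^^^^^^^^^^^^^
AttributeError: 'float' object has no attribute 'round'
```

```bash
sed -i 's/F\[-1\]\["finger_gap"\].round(1)/F[-1]["finger_gap"]/' feel.py; python3 feel.py
python3 - <<'E'
from h import *
im=cv2.cvtColor(cams.camera("side"),cv2.COLOR_RGB2BGR)[100:290,150:350]
cv2.imwrite("pics/s1.png",cv2.resize(im,None,fx=3,fy=3))
E
```

```text
F [-0.16 -0.05 -1.62] [0.57 0.34 0.41] kg 0.165 eff [ 0.000e+00 -5.727e+01 -3.170e+01  7.000e-02 -2.000e-02 -0.000e+00] [529.1 152.4  92.1] 56.77145605483357 8.225
```

View pics/s1.png

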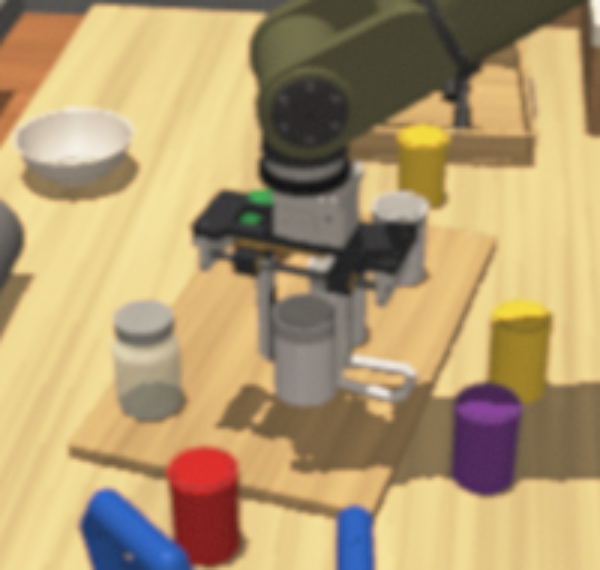

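The side view shows the left tin held at crop (305,350), clear of the board with its shadow detached. It feels like about 1.6 N, so it is light. I set it back down.

```bash
python3 -m handwheel '[[0,0,0.012,0],[0,0,0.024,0],[0,0,0.034,0],[0,0,0.039,0],[0,0,0.0405,0]]'
python3 -m handwheel '[[0,0,0,0],[0,0,0,0]]'
python3 -m handwheel '[[0,0,0,0],[0,0,0,0],[0,0,0,0],[0,0,0,0]]' 0
```

```text
clock: 8.95
eef_pos: [529.0, 152.4, 51.2]
eef_rot: [-3.141, -0.001, 1.341]
wrist_force: [0.3, 0.1, -2.2]
finger_gap: 56.3
clock: 9.2
eef_pos: [529.2, 152.4, 51.5]
eef_rot: [-3.142, -0.001, 1.341]
wrist_force: [0.7, -0.2, -1.4]
finger_gap: 56.6
clock: 9.7
eef_pos: [529.2, 152.4, 51.6]
eef_rot: [3.142, -0.001, 1.341]
wrist_force: [-0.1, 0.7, 0.2]
finger_gap: 91.9
```

```bash
python3 -m handwheel '[[0,0,-0.03,0],[0,0,-0.06,0],[0,0,-0.09,0],[0,0,-0.115,0],[-0.02,0.003,-0.12,0]]'
python3 -m handwheel '[[-0.04,0.005,0,0],[-0.08,0.01,0,0],[-0.11,0.014,0,0],[-0.12,0.016,0,0],[-0.12,0.016,0,0]]'
```

```text
clock: 10.32
eef_pos: [528.0, 132.2, 172.8]
eef_rot: [3.139, -0.002, 1.343]
wrist_force: [-0.5, 0.5, -0.2]
finger_gap: 94.5
clock: 10.95
eef_pos: [516.2, 11.2, 172.1]
eef_rot: [3.14, -0.002, 1.342]
wrist_force: [0.1, 0.0, 0.9]
finger_gap: 93.7
```

```bash
python3 - <<'E'
from h import *
im=cv2.cvtColor(cams.camera("side"),cv2.COLOR_RGB2BGR)
cv2.imwrite("pics/s2.png",cv2.resize(im[100:290,150:350],None,fx=3,fy=3))
s=read_state();print(s["eef_pos"],s["eef_rot"])
E
```

```text
[516.33389924  11.82414498 172.19341949] [ 3.13978795e+00 -1.87524266e-03  1.34276322e+00]
```

View pics/s2.png

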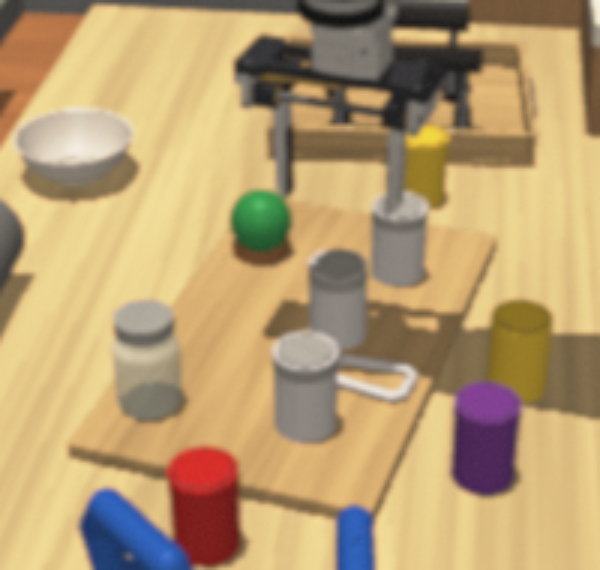

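The left tin stands upright on the board at crop (305,385), and the gripper is above the middle tin (338,300). Descend and grip.

```bash
python3 -m handwheel '[[0,0,0.03,0],[0,0,0.06,0],[0,0,0.09,0],[0,0,0.112,0],[0,0,0.122,0]]' 0 30
python3 -m handwheel '[[0,0,0,0],[0,0,0,0],[0,0,0,0],[0,0,0,0]]' 1 30
python3 -m handwheel '[[0,0,0,0],[0,0,0,0],[0,0,0,0],[0,0,0,0]]'
python3 feel.py
python3 -m handwheel '[[0,0,-0.01,0],[0,0,-0.02,0],[0,0,-0.03,0],[0,0,-0.04,0],[0,0,-0.04,0]]'
python3 -m handwheel '[[0,0,0,0],[0,0,0,0],[0,0,0,0],[0,0,0,0]]'
python3 feel.py
```

```text
clock: 11.62
eef_pos: [516.1, 12.9, 49.0]
eef_rot: [3.142, -0.002, 1.344]
wrist_force: [1.2, 0.3, 0.2]
finger_gap: 93.5
clock: 12.12
eef_pos: [516.3, 12.9, 49.4]
eef_rot: [3.141, -0.002, 1.344]
wrist_force: [0.8, 0.7, -0.4]
finger_gap: 57.3
clock: 12.62
eef_pos: [516.4, 12.9, 49.4]
eef_rot: [3.141, -0.002, 1.344]
wrist_force: [0.7, 0.6, -1.5]
finger_gap: 55.9
F [ 0.37 -0.25 -0.77] [0.59 0.51 0.41] kg 0.079 eff [ 1.300e-01 -5.383e+01 -2.839e+01  9.000e-02  7.000e-02 -1.000e-02] [516.3  12.9  49.4] 56.57874577175563 13.075
clock: 13.75
eef_pos: [516.7, 12.8, 90.4]
eef_rot: [3.139, -0.002, 1.344]
wrist_force: [0.9, 0.4, -6.2]
finger_gap: 56.5
clock: 14.25
eef_pos: [516.6, 12.8, 90.2]
eef_rot: [3.139, -0.002, 1.344]
wrist_force: [0.3, 0.1, -5.4]
finger_gap: 56.4
F [-0.03  0.14 -5.29] [0.38 0.19 0.48] kg 0.54 eff [-0.000e+00 -5.462e+01 -3.222e+01  7.000e-02 -1.000e-02  0.000e+00] [516.7  12.8  90.4] 55.98773598322052 14.7
```

The middle tin is about 5.3 N (0.54 kg), so it is the heavy one. The right one must still be hefted.

```bash
python3 -m handwheel '[[0,0,0.012,0],[0,0,0.024,0],[0,0,0.034,0],[0,0,0.039,0],[0,0,0.041,0]]'
python3 -m handwheel '[[0,0,0,0],[0,0,0,0]]'
python3 -m handwheel '[[0,0,0,0],[0,0,0,0],[0,0,0,0],[0,0,0,0]]' 0
python3 -m handwheel '[[0,0,-0.03,0],[0,0,-0.06,0],[0,0,-0.09,0],[0,0,-0.115,0],[-0.02,-0.003,-0.12,0]]'
python3 -m handwheel '[[-0.03,-0.005,0,0],[-0.06,-0.01,0,0],[-0.09,-0.016,0,0],[-0.103,-0.0185,0,0],[-0.103,-0.0185,0,0]]'
python3 - <<'E'
from h import *
im=cv2.cvtColor(cams.camera("side"),cv2.COLOR_RGB2BGR)
cv2.imwrite("pics/s3.png",cv2.resize(im[100:290,150:350],None,fx=3,fy=3))
E
```

```text
clock: 15.38
eef_pos: [516.7, 12.9, 49.4]
eef_rot: [3.14, -0.002, 1.344]
wrist_force: [-9.9, -0.5, 14.5]
finger_gap: 56.3
clock: 15.62
eef_pos: [516.8, 12.9, 49.5]
eef_rot: [3.139, -0.002, 1.344]
wrist_force: [-0.1, -0.2, -5.4]
finger_gap: 55.9
clock: 16.12
eef_pos: [516.9, 12.9, 49.6]
eef_rot: [3.139, -0.002, 1.344]
wrist_force: [-0.3, 0.5, 1.1]
finger_gap: 92.1
clock: 16.75
eef_pos: [509.8, -5.8, 171.3]
eef_rot: [3.136, -0.003, 1.345]
wrist_force: [-0.3, 0.2, -0.6]
finger_gap: 94.2
clock: 17.38
eef_pos: [468.8, -102.3, 171.1]
eef_rot: [3.136, -0.003, 1.344]
wrist_force: [0.6, 0.5, -0.0]
finger_gap: 94.1
```

View pics/s3.png

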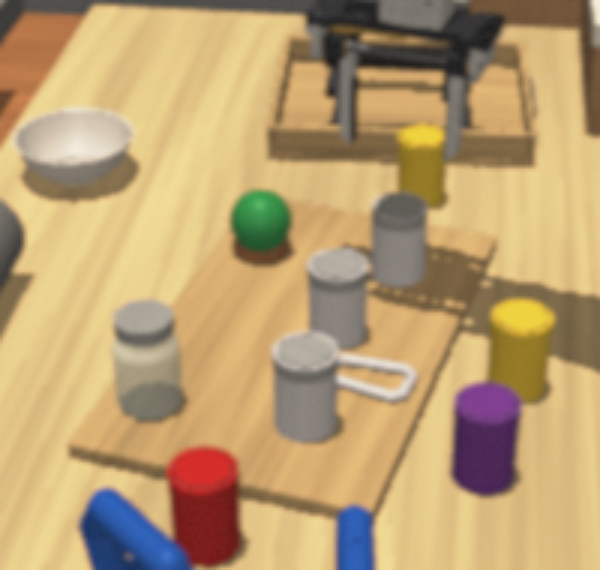

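Both the left and middle tins stand upright and the gripper is over the right tin. Descend and grip.

```bash
python3 -m handwheel '[[0,0,0.03,0],[0,0,0.06,0],[0,0,0.09,0],[0,0,0.112,0],[0,0,0.121,0]]' 0 30
python3 -m handwheel '[[0,0,0,0],[0,0,0,0],[0,0,0,0],[0,0,0,0]]' 1 30
python3 -m handwheel '[[0,0,0,0],[0,0,0,0],[0,0,0,0],[0,0,0,0]]'
python3 -m handwheel '[[0,0,-0.01,0],[0,0,-0.02,0],[0,0,-0.03,0],[0,0,-0.04,0],[0,0,-0.04,0]]'
python3 -m handwheel '[[0,0,0,0],[0,0,0,0],[0,0,0,0],[0,0,0,0]]'
python3 feel.py
```

```text
clock: 18.05
eef_pos: [469.6, -100.7, 49.0]
eef_rot: [3.138, -0.003, 1.346]
wrist_force: [0.2, -0.1, 0.9]
finger_gap: 93.9
clock: 18.55
eef_pos: [469.7, -100.7, 49.3]
eef_rot: [3.138, -0.003, 1.346]
wrist_force: [-2.3, -0.1, 1.5]
finger_gap: 57.4
clock: 19.05
eef_pos: [469.7, -100.7, 49.4]
eef_rot: [3.138, -0.003, 1.346]
wrist_force: [-0.8, 0.1, 1.2]
finger_gap: 55.8
clock: 19.68
eef_pos: [469.9, -100.9, 90.3]
eef_rot: [3.136, -0.003, 1.346]
wrist_force: [0.3, -0.6, -2.2]
finger_gap: 55.7
clock: 20.18
eef_pos: [469.8, -100.9, 90.1]
eef_rot: [3.136, -0.003, 1.346]
wrist_force: [-0.1, -0.0, -2.3]
finger_gap: 55.5
F [-0.26  0.1  -2.17] [0.59 0.49 0.54] kg 0.221 eff [ -0.   -48.13 -30.46   0.07   0.     0.  ] [ 469.8 -100.9   90.3] 56.2440364260713 20.625
```

The right tin is about 2.2 N, so it is light and the middle is the heaviest. I set this one down and return to the middle.

```bash
python3 -m handwheel '[[0,0,0.012,0],[0,0,0.024,0],[0,0,0.034,0],[0,0,0.039,0],[0,0,0.041,0]]'
python3 -m handwheel '[[0,0,0,0],[0,0,0,0]]'
python3 -m handwheel '[[0,0,0,0],[0,0,0,0],[0,0,0,0],[0,0,0,0]]' 0
python3 -m handwheel '[[0,0,-0.03,0],[0,0,-0.06,0],[0,0,-0.09,0],[0,0,-0.115,0],[0.02,0.003,-0.12,0]]'
python3 -m handwheel '[[0.03,0.005,0,0],[0.06,0.01,0,0],[0.09,0.015,0,0],[0.101,0.017,0,0],[0.101,0.017,0,0]]'
```

```text
clock: 21.3
eef_pos: [470.0, -100.8, 49.3]
eef_rot: [3.137, -0.003, 1.346]
wrist_force: [-8.1, 3.1, 20.3]
finger_gap: 55.7
clock: 21.55
eef_pos: [470.1, -100.8, 49.4]
eef_rot: [3.136, -0.003, 1.346]
wrist_force: [-0.5, -0.3, -1.6]
finger_gap: 55.7
clock: 22.05
eef_pos: [470.2, -100.8, 49.5]
eef_rot: [3.136, -0.003, 1.346]
wrist_force: [-0.0, -1.0, -0.1]
finger_gap: 92.0
clock: 22.68
eef_pos: [477.4, -82.7, 171.3]
eef_rot: [3.133, -0.003, 1.344]
wrist_force: [0.3, 0.5, -0.2]
finger_gap: 93.6
clock: 23.3
eef_pos: [516.5, 11.9, 171.5]
eef_rot: [3.134, -0.002, 1.345]
wrist_force: [-0.6, -0.3, 0.2]
finger_gap: 94.2
```

```bash
python3 -m handwheel '[[0,0,0.03,0],[0,0,0.06,0],[0,0,0.09,0],[0,0,0.112,0],[0,0,0.121,0]]' 0 30
python3 -m handwheel '[[0,0,0,0],[0,0,0,0],[0,0,0,0],[0,0,0,0]]' 1 35
python3 -m handwheel '[[0,0,0,0],[0,0,0,0],[0,0,0,0],[0,0,0,0]]'
python3 -m handwheel '[[0,0,-0.015,0],[0,0,-0.035,0],[0,0,-0.055,0],[0,0,-0.075,0],[0,0,-0.09,0]]'
python3 -m handwheel '[[0,0,-0.02,0],[0,0,-0.035,0],[0,0,-0.045,0],[0,0,-0.045,0],[0,0,-0.045,0]]'
python3 -m handwheel '[[0,0,0,0],[0,0,0,0],[0,0,0,0],[0,0,0,0]]'
python3 feel.py
python3 - <<'E'
from h import *
im=cv2.cvtColor(cams.camera("side"),cv2.COLOR_RGB2BGR)
cv2.imwrite("pics/s4.png",cv2.resize(im[100:290,150:350],None,fx=3,fy=3))
E
```

```text
clock: 23.92
eef_pos: [516.8, 11.1, 49.6]
eef_rot: [3.135, -0.002, 1.344]
wrist_force: [0.6, 0.5, 0.8]
finger_gap: 94.3
clock: 24.42
eef_pos: [517.0, 11.1, 50.0]
eef_rot: [3.135, -0.002, 1.344]
wrist_force: [-5.8, 1.1, 1.1]
finger_gap: 57.2
clock: 24.92
eef_pos: [516.9, 11.1, 50.0]
eef_rot: [3.135, -0.002, 1.344]
wrist_force: [-2.5, 1.1, 1.6]
finger_gap: 55.9
clock: 25.55
eef_pos: [516.4, 11.0, 141.4]
eef_rot: [3.134, -0.002, 1.344]
wrist_force: [0.1, 0.2, -5.7]
finger_gap: 56.1
clock: 26.18
eef_pos: [515.7, 11.1, 185.7]
eef_rot: [3.135, -0.002, 1.344]
wrist_force: [-0.9, -1.1, -4.8]
finger_gap: 56.3
clock: 26.68
eef_pos: [515.7, 11.0, 185.7]
eef_rot: [3.135, -0.002, 1.344]
wrist_force: [-0.3, 0.3, -5.8]
finger_gap: 56.3
F [ 0.06  0.03 -5.32] [0.57 0.48 0.53] kg 0.542 eff [-0.000e+00 -5.159e+01 -3.637e+01  8.000e-02 -2.000e-02  0.000e+00] [515.7  11.  185.7] 56.151135127109164 27.125
```

View pics/s4.png

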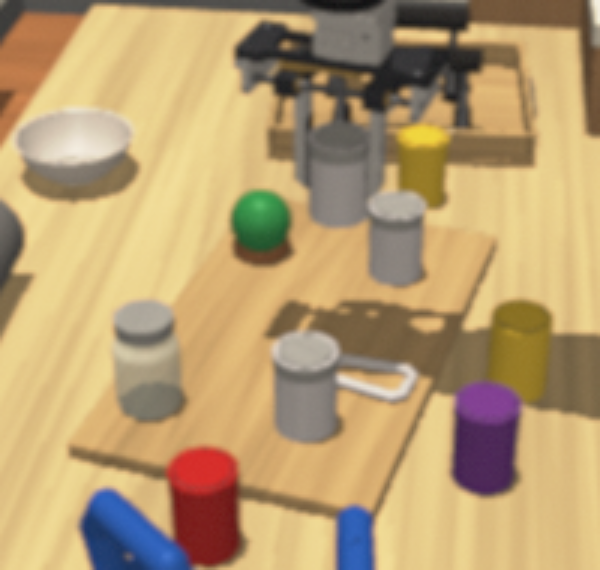

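The middle tin is held upright about 135 mm above the board. The left and right tins stand upright, and everything else is in place.

```bash
python3 -c "
from cell import manip
print(manip.sign_off())"
```

```text
the job is handed in; nothing more can be done
None
```

I hefted the tins in order, about 40 mm clear of the board each. The middle one is the heaviest, and I handed the job in at about 27 s with it held up in the gripper.

| Tin | Felt weight | Mass |
|---|---|---|
| Left | 1.6 N | about 0.17 kg |
| Middle | 5.3 N | about 0.54 kg |
| Right | 2.2 N | about 0.22 kg |

- **Final check:** the middle tin was still, upright and about 135 mm above the board. A second weighing there gave 5.3 N again, with the grip at 56 mm.
- **Scene:** the last side picture shows the left and right tins standing on the board. The jar, ball and carabiner, and the other objects in that crop, look unmoved.
- **Less certain:** single force readings scattered by about 0.5 N, far less than the gap between the heavy tin and the light ones. My first two averaged force readings on the left tin (one before the lift, one during it) failed on a print error, so I repeated the one in the lift. Setting down the middle and right tins gave brief contacts of about 18 and 22 N.

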